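# Open the solder-wire feeder for threading

## Task

Get the solder-wire feeder ready for threading: press the thumb tab of its roll-release lever down until the lever latches and stays down by itself with the pinch roll open, then take your hand off it. Then use the fingers to swing the sprung tension arm forward, away from the reel, all the way to its stop, and finish while still holding it there against its spring: do not let go. Leave the diaphragms, the glass flux dish and the file lying where they are.

Things in the scene. Friction and masses are not known exactly. Their poses are not given: they have to be found in the camera images.
- feeder: Dark grey bench feeder for solder wire, fixed to the bench. Base plate 170 x 330 x 10 mm; the origin is on the bench surface, x to the face with the rollers, y along the wire's run from the reel (at y = -112 mm, 90 mm across, top 109 mm above the bench) to the outlet tube (y = +134 to +212 mm), z up. A gearbox of the same colour (40 x 75 x 88 mm, top 98 mm above the bench) stands at y = 61 to 136 mm. The base reaches from x = -100 to +70 mm.
- tension_pivot (a point): Point on the tension arm's hinge axis, in the plane of the handle's middle: 50 mm to +x of the feeder's origin and 66 mm above the bench. The hinge axis is parallel to the feeder's x axis.
- tension_handle (a point): Middle of the black ribbed thumb handle of the tension arm: a round bar 16 mm across and 36 mm long, lying along the feeder's x axis (it turns with the arm only), 130 mm from the hinge axis. On its -x side, 20 mm from this point, is a white grooved pulley 36 mm across; the +x end is free. Nothing stands within 40 mm above, below, before or behind it.
- tension_arm (a joint): Angle of the tension arm, a steel bar 16 x 6 mm with the pulley and handle at its top, upright beside the reel. 0 = at rest, leaning back 0.5 rad from the vertical over the reel (to the feeder's -y); it grows as the arm swings up and forward to the feeder's +y; 1.1 = hard against its forward stop pin, leaning 0.6 rad forward. A torsion spring draws it back: about 3 N at the handle at rest, 7 N at the stop; it flies back if let go.
- lever_tab (a point): Middle of the top face of the steel thumb tab of the roll-release lever: 34 mm (feeder x) by 30 mm (feeder y), 5 mm thick, ribbed, the highest thing at the outlet end: 108 mm above the bench when up. The lever's hinge axis is parallel to the feeder's x axis, 62 mm to the -y side of this point and 24 mm below it; the tab goes down about 23 mm in all, to about 85 mm above the bench, and is free beneath.
- release_lever (a joint): Angle of the roll-release lever. 0 = up (pinch roll closed on the drive roll); it grows as the tab is pressed down; 0.36 = fully down on its stop with the pinch roll lifted. It is sprung upward by an over-centre strut and needs up to about 9 N at the tab; past about 0.24 the strut snaps it down and holds it at 0.36, before that it springs back up.
- diaphragm_a: Loose corrugated copper disc, 80 mm across, 6 mm thick, lying on the bench on the roller side of the feeder; origin at the centre of its underside. To be left alone.
- diaphragm_b: A second such copper disc, also beside the feeder; origin at the centre of its underside. To be left alone.
- flux_dish: Loose amber glass dish, 96 mm across, 42 mm high, beside the feeder; origin at the centre of its underside. To be left alone.
- file: Loose flat file with a wooden handle, about 270 mm long, 26 mm high, lying along the motor side of the feeder; origin on the bench near its middle, y towards the blade's tip. To be left alone.

How it is judged:
By the outcome, as a careful person would: the job done as asked, in the order asked, and still so for the second after the job is handed in, while the arm keeps its last pose, push and grip.
It also fails if it takes over 45 s, if anything falls off the work surface, if the arm or the gripper's body presses on something with over 40 N, if the wrist force passes 120 N, or if a joint passes its speed limit or range.

## Robot

A 6-joint arm with a two-finger parallel gripper is mounted at the origin on the work surface. World frame = base frame: x ahead of the robot, y to its left, z up, the work surface at z = 0. Lengths are in m, angles in rad, forces in N, time in s.
With the tool pointing down it reaches from about 0.35 to 0.975 m from the base axis. Payload 7.1 kg.
Tool frame: the origin (TCP) lies midway between the tips of the shut fingers; the grasp point (between the pads) lies 19 mm behind it; z points along the fingers, x is the direction in which the jaws open and shut, and the axes are right-handed (so a half turn about z gives the same grasp; the last joint's range is limited). The gripper opens to 88 mm and grips with 3 to 60 N. Pads are 20 mm wide; open, the fingers measure 115 mm over their backs; the gripper's body (75 mm by 178 mm) begins 61 mm behind the grasp point.
Start: joints at [-1.157, 0.423, 1.63, -0, 1.089, -0.019], TCP at [0.262, -0.567, 0.223] pointing down, gripper open.
Joint ranges: [-3, 3], [-0.9, 2.11], [0.09, 2.58], [-1.31, 4.45], [0.11, 2.69], [-2.54, 2.54]. Speed limits (rad/s): [2.39, 2.39, 3.01, 3.14, 3.14, 3.14].

## Interface

Orientations are given as a unit quaternion [w, x, y, z].
In Python, from station import move_pose, movel, movej, command_gripper, wait, inverse_kinematics, read_camera, camera_info, MotionError, job_done, get_time, get_joint_pos, get_qvel, get_effort, get_tcp_pos, get_ee_rot, get_ft_force, get_ft_torque, get_grip_width gives the robot as it stands. Calls block until the motion is done:
- move_pose(position, orientation): joint-space move of the TCP to a pose.
- movel(position, frame=None, v=0.15, until_force=None): straight line of the TCP; frame=None keeps the orientation; v is the mean speed in m/s. With until_force (N) it stops when the force on the tool has changed by that much, and returns True; else False.
- movej(angles): joint-space move.
- command_gripper(opening): opening from 0.0 (shut) to 1.0 (fully open); the grip force is fixed at half the most; returns when the fingers have stopped.
- wait(seconds).
- inverse_kinematics(position, orientation): joint angles nearest the present ones, or None.
- read_camera(name): name is "scene" or "top" or "wrist"; returns the picture (480x640x3 uint8, red, green, blue); there is no depth.
- camera_info(name): a dict with "intrinsics" (3x3 intrinsics, pixels), "T" (4x4, takes a point from camera to world coordinates); the wrist camera has in their place "tool_from_camera" (4x4, takes a point from camera to tool coordinates, whose origin is the TCP and whose axes are the tool frame's). Camera axes: x right, y up, looking along -z (the intrinsics and any distortion apply to the point x, -y, -z); pixel columns grow to the right and rows downward; lengths in m; the calibration is good to about 2 mm. The wrist camera is an equidistant fisheye: a pixel r from the principal point sees the ray r / f radians off the axis. A picture is of the moment at which its call begins: read the wrist's pose just before it. camera_info takes no time and is no camera call.
A pose or a line that the arm cannot do raises MotionError and nothing moves.
- job_done(): hands the job in, once; it reports no verdict.
Readings, each from a call of its own:
- get_time(): time.
- get_joint_pos(): joint angles.
- get_qvel(): joint speeds.
- get_effort(): joint torques, N m.
- get_tcp_pos(): TCP position.
- get_ee_rot(): TCP orientation.
- get_ft_force(): force on the tool from outside, world axes, zero at the start.
- get_ft_torque(): the same for the moment, N m.
- get_grip_width(): opening from 0.0 (shut) to 1.0 (fully open).
Only numpy, scipy, OpenCV 4.12 (cv2) and the standard library are available. Lean on these libraries where they do the work, as an engineer would, in place of code of your own. Each camera call takes 0.05 s, during which the arm holds its last target.

## Working session

There is one attempt and no reset: what is moved stays moved. The work goes in short steps, each a Python script; the robot and the scene stay as the last script left them, time stands still between calls to the robot, and variables do not carry over. Pictures are saved under pics/ and viewed, and the job is handed in when it is done.

```bash
mkdir -p pics; ls
python3 - <<'E'
from station import *
import cv2
for n in ["scene","top","wrist"]:
    im=read_camera(n); cv2.imwrite(f"pics/{n}0.png",im[:,:,::-1])
    print(n,camera_info(n))
print(get_time(),get_ee_rot())
E
```

```text
pics
scene {'intrinsics': array([[493.02305497,   0.        , 319.65169194],
       [  0.        , 493.02305497, 238.0874056 ],
       [  0.        ,   0.        ,   1.        ]]), 'T': array([[-0.17563429, -0.63080278,  0.7558045 ,  1.19724502],
       [ 0.98445357, -0.11102763,  0.13610301,  0.08290627],
       [-0.00193898,  0.7679588 ,  0.64049631,  0.66156553],
       [ 0.        ,  0.        ,  0.        ,  1.        ]])}
top {'intrinsics': array([[553.99103898,   0.        , 317.49663851],
       [  0.        , 553.99103898, 240.83602371],
       [  0.        ,   0.        ,   1.        ]]), 'T': array([[-0.01287944,  0.99884697, -0.04624772,  0.52320793],
       [-0.9998908 , -0.01253012,  0.00783523, -0.02559964],
       [ 0.00724671,  0.04634358,  0.99889927,  0.94251755],
       [ 0.        ,  0.        ,  0.        ,  1.        ]])}
wrist {'intrinsics': array([[371.64829954,   0.        , 318.50085763],
       [  0.        , 371.64829954, 238.31616636],
       [  0.        ,   0.        ,   1.        ]]), 'tool_from_camera': array([[ 9.99999289e-01,  1.15346692e-04,  1.18708603e-03,
         1.26435438e-03],
       [ 4.04732576e-04, -9.69070564e-01, -2.46783465e-01,
        -6.81151638e-02],
       [ 1.12190448e-03,  2.46783770e-01, -9.69069921e-01,
        -1.61610306e-01],
       [ 0.00000000e+00,  0.00000000e+00,  0.00000000e+00,
         1.00000000e+00]])}
0.15 [-3.37801448e-04  8.42451548e-01 -5.38771803e-01 -4.69313075e-04]
```

View pics/scene0.png

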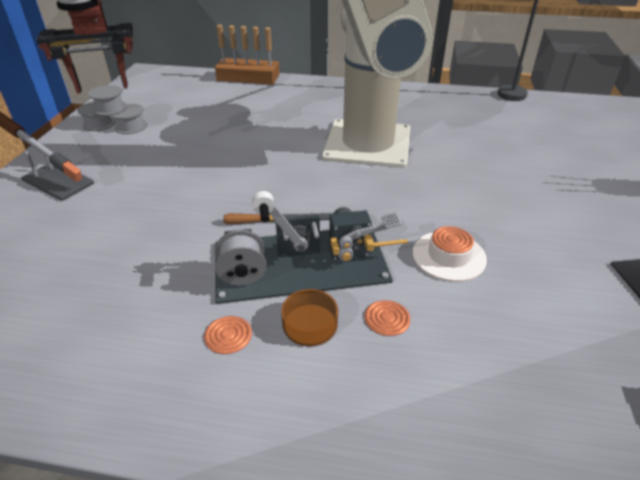

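View pics/top0.png

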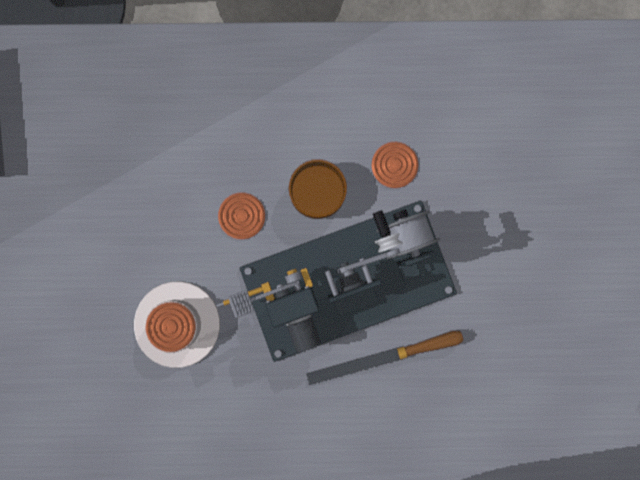

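Run:
```python
import cv2
a=cv2.imread("pics/top0.png")[185:375,215:475]; cv2.imwrite("pics/topz.png",cv2.resize(a,None,fx=3,fy=3,interpolation=cv2.INTER_CUBIC))
a=cv2.imread("pics/scene0.png")[180:310,200:420]; cv2.imwrite("pics/scenez.png",cv2.resize(a,None,fx=3.5,fy=3.5,interpolation=cv2.INTER_CUBIC))
```

```text
(no output)
```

View pics/topz.png

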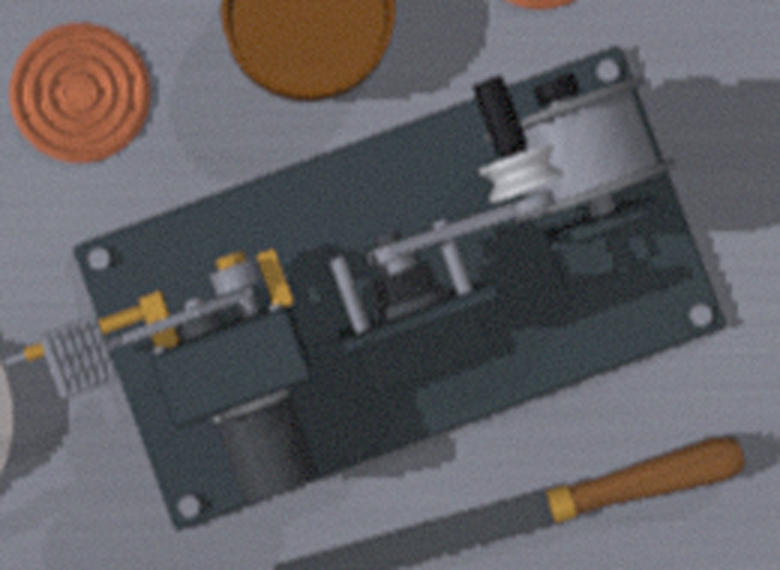

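View pics/scenez.png

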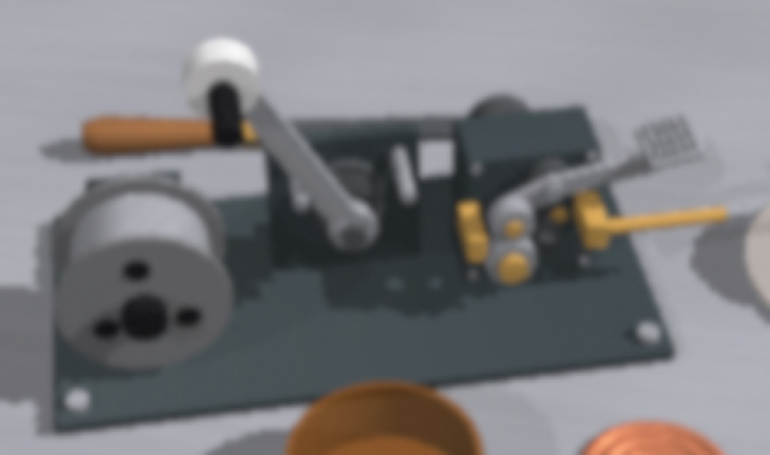

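View pics/wrist0.png

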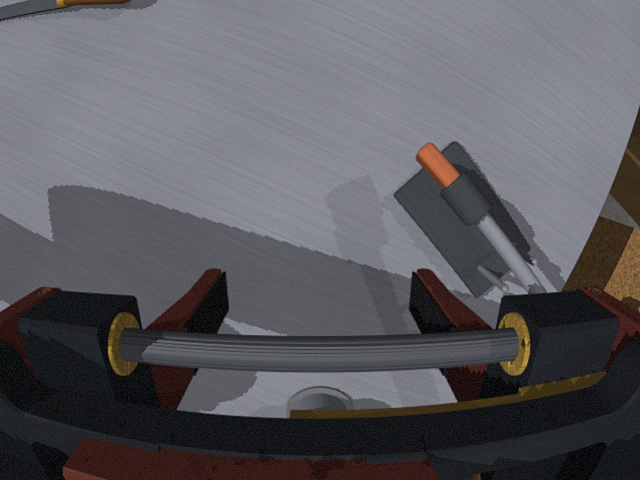

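```bash
cat > h.py <<'E'
from station import *
import numpy as np, cv2
from scipy.spatial.transform import Rotation as R
def ray(n,u,v,z):
    c=camera_info(n);K=c['intrinsics'];T=c['T']
    d=T[:3,:3]@np.array([(u-K[0,2])/K[0,0],-(v-K[1,2])/K[1,1],-1]);o=T[:3,3]
    return o+d*(z-o[2])/d[2]
def proj(n,p):
    c=camera_info(n);K=c['intrinsics'];T=c['T']
    q=T[:3,:3].T@(np.asarray(p)-T[:3,3]);return np.array([K[0,2]+K[0,0]*q[0]/-q[2],K[1,2]-K[1,1]*q[1]/-q[2]])
E
python3 - <<'E'
from h import *
c=np.array([[.07,.165],[.07,-.165],[-.1,-.165],[-.1,.165]])
t=np.array([[240.7,267],[422.3,200],[457.3,293.3],[274.3,361.7]])
s=np.array([[55,432],[674,355]])/3.5+[200,180]  # (70,-165),(70,165)
W=np.array([ray("top",*p,.01)[:2] for p in t]);
a,b=c-c.mean(0),W-W.mean(0)
th=np.arctan2((a[:,0]*b[:,1]-a[:,1]*b[:,0]).sum(),(a*b).sum())
Rm=np.array([[np.cos(th),-np.sin(th)],[np.sin(th),np.cos(th)]]);o=W.mean(0)-Rm@c.mean(0)
print(th,o,W,(Rm@c.T).T+o-W)
for p in s: print("scene corner",ray("scene",*p,.01))
F=lambda p:np.append(Rm@np.array(p[:2])+o,p[2])
inv=lambda w:np.append(Rm.T@(w[:2]-o),w[2])
print([proj("scene",F((.07,y,.01))) for y in(-.165,.165)],s)
tt=np.array([[78,357]])/3+[215,185]; print("tab",inv(ray("top",*tt[0],.108)))
ts=np.array([668,140])/3.5+[200,180]; print("tab s",inv(ray("scene",*ts,.108)))
for q in ([496,116],): print("handle",inv(ray("top",*(np.array(q)/3+[215,185]),.180)))
print("handle s",inv(ray("scene",*(np.array([227,113])/3.5+[200,180]),.180)))
E
```

```text
0.3401410418426776 [ 0.5136683  -0.07990945] [[ 0.52400768  0.09664541]
 [ 0.63337012 -0.2112538 ]
 [ 0.47516465 -0.26674903]
 [ 0.36556828  0.04170241]] [[ 0.00060284  0.0023453 ]
 [ 0.00133502 -0.00084901]
 [-0.00071981 -0.00206918]
 [-0.00121805  0.00057289]]
scene corner [ 0.63938291 -0.20598371  0.01      ]
scene corner [0.52908933 0.10062486 0.01      ]
[array([213.32276916, 301.07749218]), array([391.84769624, 279.6541417 ])] [[215.71428571 303.42857143]
 [392.57142857 281.42857143]]
tab [0.01203471 0.16930137 0.108     ]
tab s [0.01417542 0.16961565 0.108     ]
handle [ 0.05069445 -0.05904858  0.18      ]
handle s [ 0.04946339 -0.0587372   0.18      ]
```

```bash
cat >> h.py <<'E'
th=0.3401; o=np.array([0.5142,-0.0794])
c_,s_=np.cos(th),np.sin(th)
Rm=np.array([[c_,-s_],[s_,c_]])
F=lambda p:np.append(Rm@np.array(p[:2])+o,p[2])
inv=lambda w:np.append(Rm.T@(np.array(w[:2])-o),w[2])
fx=np.array([c_,s_,0]);fy=np.array([-s_,c_,0])
def quat(xt):
    z=np.array([0,0,-1.]);M=np.column_stack([xt,np.cross(z,xt),z])
    q=R.from_matrix(M).as_quat();return q[[3,0,1,2]]
def snap(n,k):
    cv2.imwrite(f"pics/{k}.png",read_camera(n)[:,:,::-1])
E
python3 - <<'E'
from h import *
for nm,p in (("tab",F((.013,.171,.16))),("hand",F((.053,-.058,.25))),("fwd",F((.053,.078,.16)))):
  for k,x in (("fx",fx),("-fx",-fx),("fy",fy),("-fy",-fy)):
    q=inverse_kinematics(p,quat(x)); print(nm,k,np.round(p,3),None if q is None else np.round(q,2))
E
```

```text
tab fx [0.469 0.086 0.16 ] [ 0.16  0.3   2.   -0.    0.84 -0.18]
tab -fx [0.469 0.086 0.16 ] None
tab fy [0.469 0.086 0.16 ] [ 0.16  0.3   2.   -0.    0.84 -1.75]
tab -fy [0.469 0.086 0.16 ] [ 0.16  0.3   2.   -0.    0.84  1.39]
hand fx [ 0.584 -0.116  0.25 ] [-0.22  0.35  1.67 -0.    1.12 -0.56]
hand -fx [ 0.584 -0.116  0.25 ] None
hand fy [ 0.584 -0.116  0.25 ] [-0.22  0.35  1.67 -0.    1.12 -2.13]
hand -fy [ 0.584 -0.116  0.25 ] [-0.22  0.35  1.67 -0.    1.12  1.01]
fwd fx [0.538 0.012 0.16 ] [-0.    0.38  1.87 -0.    0.89 -0.34]
fwd -fx [0.538 0.012 0.16 ] None
fwd fy [0.538 0.012 0.16 ] [-0.    0.38  1.87 -0.    0.89 -1.91]
fwd -fy [0.538 0.012 0.16 ] [-0.    0.38  1.87 -0.    0.89  1.23]
```

Run:
```python
from h import *
p=get_tcp_pos(); movel([p[0],p[1],.32],v=.25)
command_gripper(0.0)
move_pose(F((.013,.171,.30)),quat(fx))
movel(F((.013,.171,.16)),v=.2)
print(get_time(),get_tcp_pos(),get_ft_force()); 
tp=get_tcp_pos();tq=get_ee_rot();print(tq)
snap("wrist","w1");snap("scene","s1")
```

```text
5.3167 [0.47011729 0.08607236 0.16065627] [ 0.40088033 -0.52202015  1.07922057]
[5.74578739e-06 9.85607808e-01 1.69047282e-01 5.15036499e-04]
```

View pics/w1.png

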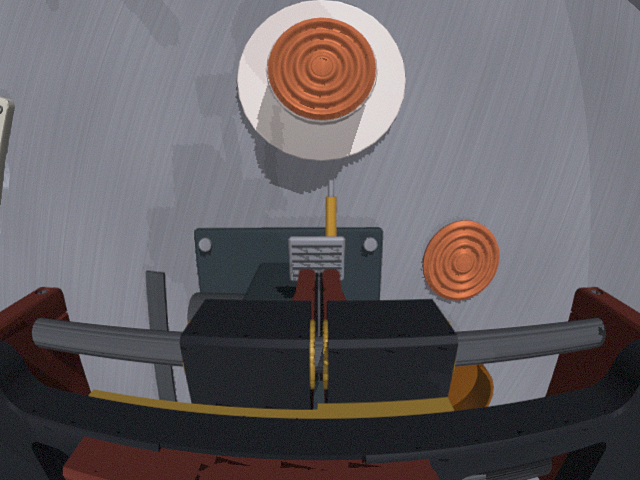

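View pics/s1.png

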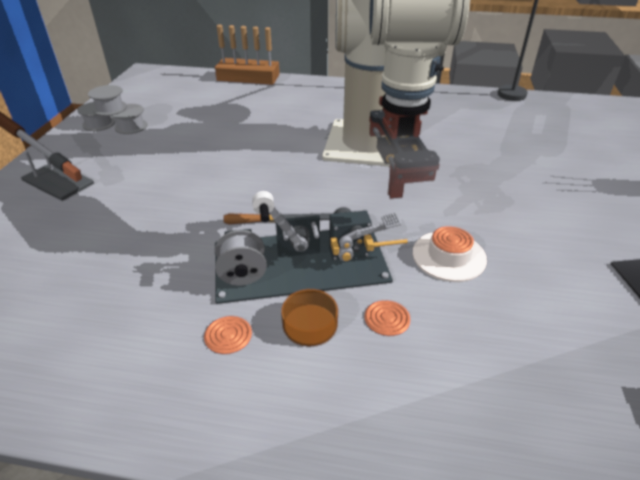

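```bash
cat >> h.py <<'E'
def wray(tp,q,u,v,z):
    c=camera_info("wrist");K=c['intrinsics'];T=c['tool_from_camera']
    d=np.array([u-K[0,2],v-K[1,2]]);r=np.hypot(*d);a=r/K[0,0]
    dc=np.array([np.sin(a)*d[0]/r,-np.sin(a)*d[1]/r,-np.cos(a)])
    M=R.from_quat(np.array(q)[[1,2,3,0]]).as_matrix()
    dw=M@T[:3,:3]@dc; ow=tp+M@T[:3,3]
    return ow+dw*(z-ow[2])/dw[2]
E
python3 - <<'E'
from h import *
tp=get_tcp_pos();q=get_ee_rot()
for u,v in((317,258),(290,238),(344,238),(344,280),(290,280)): print(inv(wray(tp,q,u,v,.108)))
print(inv(tp))
for k,(u,v,z) in enumerate(((196,228,.01),(383,228,.01))): print(inv(wray(tp,q,u,v,z)))
E
```

```text
[0.01429459 0.16990291 0.108     ]
[-0.00181311  0.18240989  0.108     ]
[0.03044112 0.18236672 0.108     ]
[0.03094562 0.15560145 0.108     ]
[-0.00240993  0.15564758  0.108     ]
[0.01400121 0.17073352 0.16121433]
[-0.09403751  0.1669101   0.01      ]
[0.07172146 0.1664505  0.01      ]
```

Run:
```python
from h import *
x,y=.0143,.171
movel(F((x,y,.113)),v=.1); f0=get_ft_force(); print(f0,get_tcp_pos())
z=.113
while z>.0845:
    z-=.0025; h=movel(F((x,y+.0015,z)),v=.03,until_force=22); print(round(z,4),h,np.round(get_tcp_pos()[2],4),np.round(get_ft_force()-f0,1))
    if h: break
print(get_time())
```

```text
[ 0.1108485   0.08751691 -0.79697722] [0.47093227 0.08663639 0.11332135]
0.1105 False 0.111 [ 0.3 -0.4  1.5]
0.108 False 0.1087 [-0.7  1.6  6.9]
0.1055 False 0.1061 [-0.8  3.2  6.4]
0.103 False 0.1035 [0.2 3.2 5.8]
0.1005 False 0.1006 [0.7 2.4 4. ]
0.098 False 0.0977 [0.  0.5 2.9]
0.0955 False 0.095 [0.2 0.9 0.9]
0.093 False 0.0927 [0.4 0.1 0.1]
0.0905 False 0.0903 [ 0.4 -0.8  0.6]
0.088 False 0.0879 [-0.1  0.7  1.3]
0.0855 False 0.0864 [-4.  -1.  15.3]
0.083 False 0.0855 [-9.3 -2.1 37.5]
9.0333
```

Run:
```python
from h import *
x,y=.0143,.171
movel(F((x,y,.16)),v=.1)
tp=get_tcp_pos();q=get_ee_rot();snap("wrist","w2");print(tp,get_ft_force(),get_time())
movel(F((x,y,.30)),v=.25)
move_pose(F((.053,-.0588,.32)),quat(-fy))
command_gripper(.5); print(get_time(),inv(get_tcp_pos()))
snap("scene","s2");snap("wrist","w3");snap("top","t3")
a=cv2.imread("pics/s2.png")[160:310,200:420]; cv2.imwrite("pics/s2z.png",cv2.resize(a,None,fx=3.5,fy=3.5,interpolation=cv2.INTER_CUBIC))
```

```text
[0.47020451 0.08649703 0.15942168] [-0.20905073 -0.09583641 -0.41853898] 10.0
12.6333 [ 0.05297181 -0.05882524  0.32000849]
```

View pics/s2z.png

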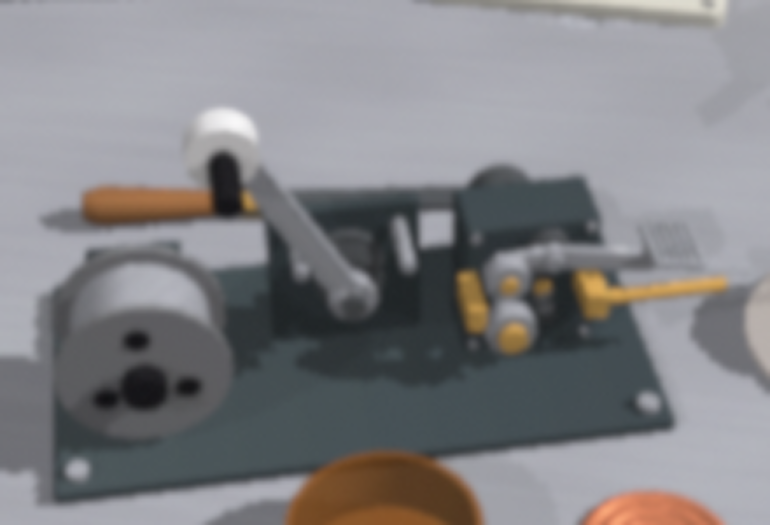

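View pics/w3.png

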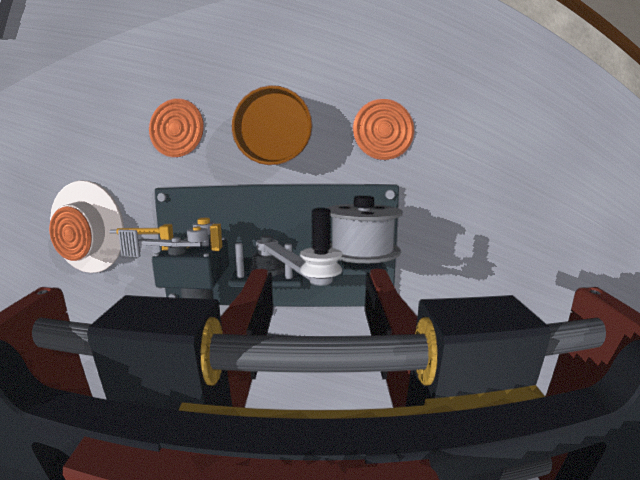

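View pics/w2.png

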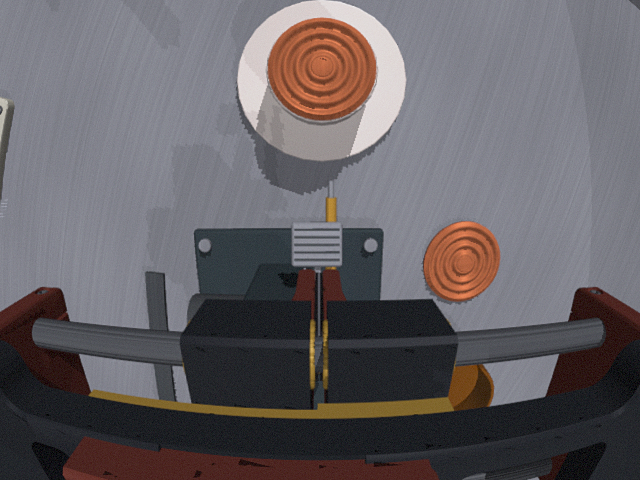

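Run:
```python
from h import *
tp=get_tcp_pos();q=get_ee_rot()
print(inv(wray(tp,q,321,231,.18)),inv(wray(tp,q,320,208,.18)),inv(wray(tp,q,322,253,.18)))
movel(F((.054,-.0595,.24)),v=.25); f0=get_ft_force()
snap("wrist","w4")
print(movel(F((.054,-.0595,.163)),v=.1,until_force=8),get_tcp_pos(),get_ft_force()-f0)
snap("wrist","w5");print(get_time())
```

```text
[ 0.05065062 -0.06169122  0.18      ] [ 0.07007921 -0.06085055  0.18      ] [ 0.03153408 -0.0625609   0.18      ]
False [ 0.58547366 -0.11757178  0.16360657] [ 0.49676857 -0.85924989  0.51623845]
14.2667
```

View pics/w5.png

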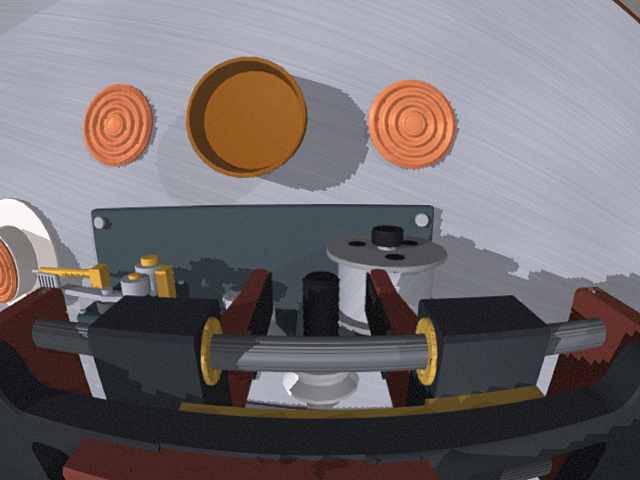

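Run:
```python
from h import *
command_gripper(.25); print(get_grip_width())
f0=get_ft_force(); print(f0)
py=.0022
for a in np.linspace(.1,1.0,10):
    b=a-.5; h=movel(F((.054,py+.130*np.sin(b)+.003,.066+.130*np.cos(b)-.018)),v=.08,until_force=12)
    f=get_ft_force()-f0; print(round(a,2),h,np.round(inv(get_tcp_pos()),4),"fx,fy,fz",np.round([f@fx,f@fy,f[2]],1))
    if h: break
snap("scene","s5");snap("wrist","w6");print(get_time())
a=cv2.imread("pics/s5.png")[130:310,200:420]; cv2.imwrite("pics/s5z.png",cv2.resize(a,None,fx=3.3,fy=3.3,interpolation=cv2.INTER_CUBIC))
```

```text
0.25029762133920946
[-0.68493895  0.19042463  0.29120056]
0.1 False [ 0.0545 -0.0464  0.1688] fx,fy,fz [-0.6 -6.7  2.5]
0.2 False [ 0.0548 -0.0344  0.1735] fx,fy,fz [-0.1 -6.1  4.3]
0.3 False [ 0.055  -0.0217  0.1766] fx,fy,fz [ 0.9 -6.7  4.3]
0.4 False [ 0.0549 -0.0086  0.1781] fx,fy,fz [ 1.7 -6.   3.6]
0.5 False [0.0546 0.0045 0.1784] fx,fy,fz [ 1.  -5.8  3.4]
0.6 False [0.0542 0.0177 0.1774] fx,fy,fz [ 1.6 -5.6  3.3]
0.7 False [0.054  0.0306 0.1753] fx,fy,fz [ 1.5 -6.4  1.8]
0.8 False [0.0539 0.0432 0.172 ] fx,fy,fz [ 1.1 -6.4  2.5]
0.9 False [0.0538 0.0554 0.1676] fx,fy,fz [ 1.5 -5.9  1.2]
1.0 False [0.0539 0.067  0.162 ] fx,fy,fz [ 0.7 -6.3  1.7]
18.025
```

View pics/s5z.png

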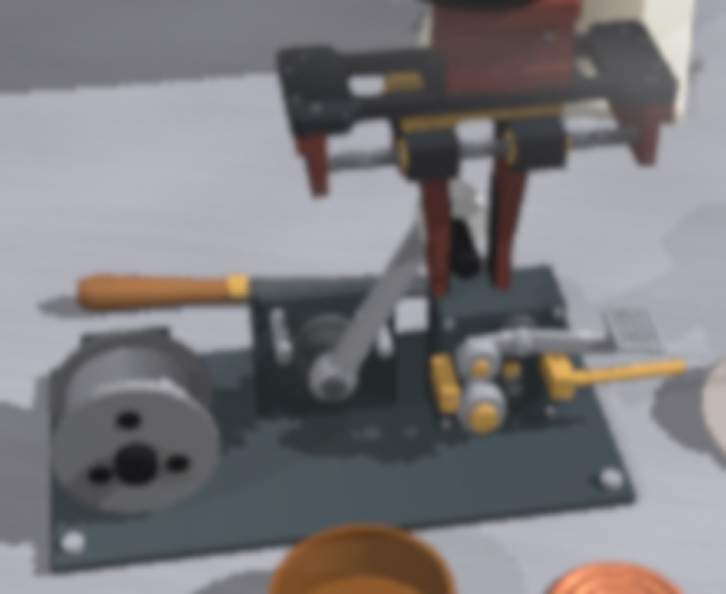

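View pics/w6.png

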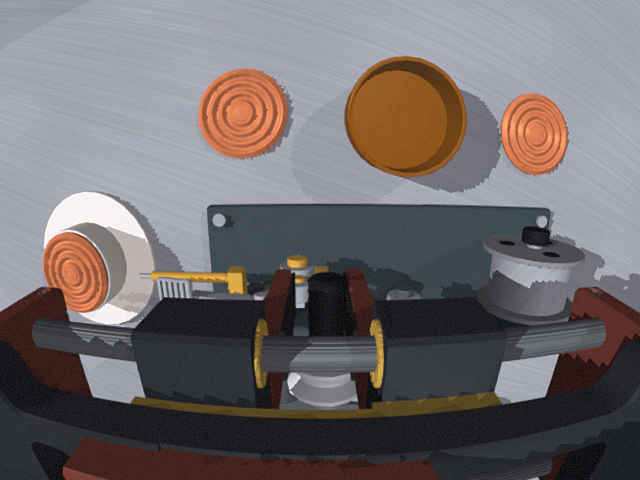

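Run:
```python
from h import *
f0=np.array([-0.685,.19,.291]); py=.0022
for a in np.arange(1.02,1.17,.02):
    b=a-.5; movel(F((.054,py+.130*np.sin(b)+.003,.066+.130*np.cos(b)-.018)),v=.03,until_force=14)
    wait(.1); f=get_ft_force()-f0; print(round(a,2),np.round(inv(get_tcp_pos()),4),"fx,fy,fz",np.round([f@fx,f@fy,f[2]],1))
    if f@fy<-20: break
print(get_time())
```

```text
1.02 [0.0539 0.069  0.161 ] fx,fy,fz [ 1.4 -6.6  2.7]
1.04 [0.0539 0.0713 0.1597] fx,fy,fz [ 1.  -5.6  2.9]
1.06 [0.0539 0.0735 0.1583] fx,fy,fz [-0.2 -6.4  4. ]
1.08 [0.0539 0.0757 0.157 ] fx,fy,fz [ 0.8 -4.5  2.6]
1.1 [0.0539 0.0778 0.1555] fx,fy,fz [ 0.4 -6.   3.5]
1.12 [0.0543 0.0787 0.1546] fx,fy,fz [ -0.7 -12.5   6.9]
1.14 [0.0549 0.0791 0.1539] fx,fy,fz [ -3.4 -20.   10.7]
20.475
```

Run:
```python
from h import *
wait(.5); f=get_ft_force(); print(f, f@fy, get_grip_width(), inv(get_tcp_pos()))
snap("scene","s6");snap("top","t6")
a=cv2.imread("pics/s6.png")[130:350,200:420]; a=cv2.resize(a,None,fx=2.7,fy=2.7,interpolation=cv2.INTER_CUBIC); cv2.imwrite("pics/s6z.png",a)
```

```text
[  4.57792297 -19.14070471  10.49561106] -19.57146004996183 0.25302333556156353 [0.0548571  0.07912901 0.15386553]
```

View pics/s6z.png

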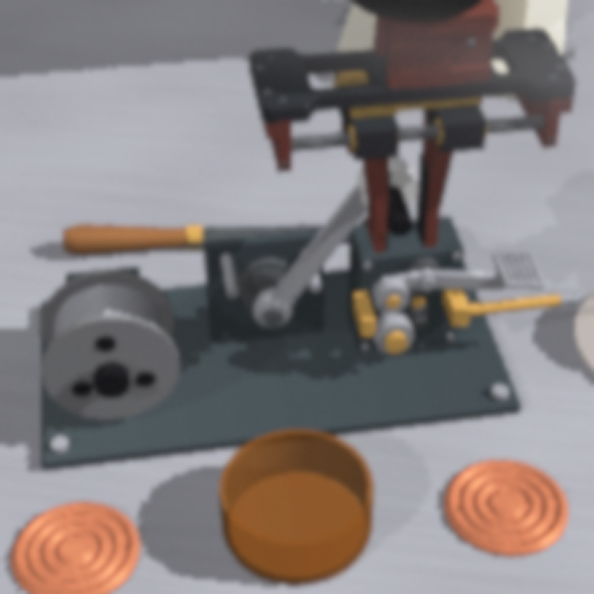

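View pics/t6.png

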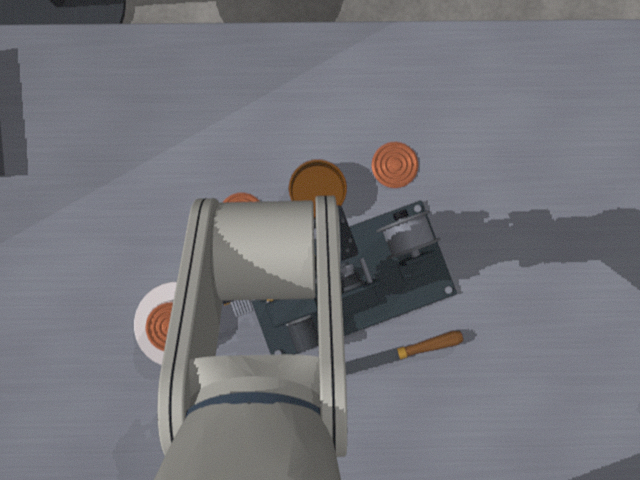

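The scene view shows the lever still down and the tension arm leaning forward between the fingers. The loose items are where they were at the start.

```bash
python3 -c "
from station import *
print(job_done(),get_time())"
```

```text
the job is handed in; nothing more can be done
the job is handed in; nothing more can be done
```

The feeder is ready for threading: the roll-release lever is latched down with nothing touching it, and the gripper is holding the tension arm against its forward stop. I handed the job in at about 21 s of robot time, without letting go of the arm.

- **Lever:** I pressed the tab with the shut fingers. The resistance peaked at about 7 N, dropped to nearly zero as it snapped over, and then went solid at a height of about 86 mm. After I lifted off, the wrist and scene pictures showed the lever level and staying down. My last press against the end stop reached about 38 N, at the fingertips only.
- **Tension arm:** I closed the fingers loosely around the handle and swung it along its arc. The force stayed at about 6 N until 1.10 rad, then rose sharply to about 20 N at the stop. It held there through a further 0.5 s wait.
- **Loose items:** In the last pictures the lever was still down. The dish, one diaphragm and the file's handle were where they started. The robot arm partly hid the other diaphragm and the file's blade from above; that diaphragm looked in place in the scene view. No check failed or disagreed.

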